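# Check the jig's temperature, then rock its locating block free

### The arm

A 7-joint arm with a two-finger parallel gripper is mounted at the origin on the work surface. World frame = base frame: x ahead of the robot, y to its left, z up, the work surface at z = 0. Lengths are in m, angles in rad, forces in N, time in s.
With the tool pointing down it reaches from about 0.425 to 0.875 m from the base axis. Payload 4.7 kg.
Tool frame: the origin (TCP) lies between the finger pads, 19 mm behind the fingertips; this is the grasp point; z points along the fingers, y is the line along which they close (so a half turn about z gives the same grasp; the last joint's range is limited). The gripper opens to 87 mm and grips with 3 to 60 N. Pads are 19 mm wide; open, the fingers measure 117 mm over their backs; the gripper's body (75 mm by 190 mm) begins 51 mm behind the grasp point.
Start: joints at [1.192, 0.321, -0.07, 1.45, 0.023, 1.371, -0.057], TCP at [0.249, -0.601, 0.241] pointing down, gripper open.
Joint ranges: [-2.86, 2.86], [-0.3, 2.09], [-1.38, 1.24], [0.06, 2.45], [-1.56, 4.7], [0.09, 2.05], [-2.69, 2.69]. Speed limits (rad/s): [2.57, 2.57, 3.14, 3.14, 3.14, 3.14, 3.14].

### API

Orientations are given as a rotation vector (axis times angle).
In Python, from bench import get_state, get_image, camera_params, close_job gives the robot as it stands. The module is installed in compiled form; this text tells all that it offers.
- The arm moves only by the tool arm_command, never from a script. Its argument "motion" is a list of rows, each a list of 5 numbers: the finger opening in mm, from 0 to 87, then the shift along the tool's x, y, z in mm, then the turn about the tool's z in degrees. In form: [[gripper, x, y, z, spin], ...]. A call has 1 to 5 rows; each row is the pose to reach, as a shift and turn from the pose commanded when the call began, along the tool's axes at that moment; what a row does not reach only later rows make up. A row lasts 1/12 s, in which the tool goes at most 41.7 mm and 7.16 degrees, less where a joint would pass 70% of its speed; a pose out of reach is approached as far as the arm can. A call with a gripper value outside its range is refused whole. The fingers move at their own pace and stop on an object; "newtons" is the grip in N (left out, the last holds). Time passes only in rows, so rows that repeat a pose let the fingers close. It gives the time, the measured TCP pose, the force, the opening and the grip force at its end, in the units of the state.
- get_state(): the state, without advancing time (a new reading comes with each control period).
- get_image(name): name is "scene" or "top"; returns (picture, depth): 480x640x3 uint8, red, green, blue; 480x640 float32, m along the optical axis (not along the pixel's ray), 0 where there is no reading.
- camera_params(name): a dict with "intrinsics" (3x3 intrinsics, pixels), "D" ([k1, k2, p1, p2, k3] as OpenCV has them; the pictures are not rectified), "extrinsics" (4x4, takes a point from camera to world coordinates). Camera axes: x right, y down, z forward; pixel columns grow to the right and rows downward; lengths in m; the calibration is good to about 2 mm. A picture is of the moment at which its call begins. camera_params takes no time and is no camera call.
- close_job(): hands the job in; it is judged then, once.
The state is a dict: "time": time; "joint_positions": joint angles; "qd": joint speeds; "joint_torque": joint torques, N m; "position": TCP position; "tool_rot": TCP orientation; "ft_force": force on the tool from outside, world axes, zero at the start; "torque": the same for the moment, N m; "grip_width": opening from 0.0 (shut) to 1.0 (fully open); "grip_force": force on a finger pad.
Only numpy, scipy, OpenCV 4.12 (cv2) and the standard library are available. Lean on these libraries where they do the work, as an engineer would, in place of code of your own. Each camera call takes 0.05 s, during which the arm holds its last target. There are 200 camera calls.

### The job

The blue panel jig has just come from under the drying lamp: pick up the yellow thermometer, aim its lens from a few centimetres in front at the black dot on the jig's front wall, hold it there steadily for over a second, then lay it back on its mat, screen up, and let go. Then take the orange locating block by its stem and rock it side to side until it has pushed both steel keepers back, lift it out, and finish still holding it upright and still just above the jig, clear of the keepers by a finger's width or two. Do not touch the jig or keepers with the robot, and leave everything else where it stands.

Things in the scene. Friction and masses are not known exactly. Their poses are not given: they have to be found in the camera images.
- jig: Blue panel jig bolted to the bench. Foot plate 120 (x) x 170 (y) x 12 mm; origin under its centre on the bench, z up; its -x side is the front, towards the robot within 0.35 rad. Pocket in the middle between front and rear walls (12 mm thick, 64 wide, tops 74 above the bench, 39 apart in x) and two steel keepers on its +y and -y sides (tops 81.5 mm above the bench, the highest part).
- dot (a point): Centre of the black aiming dot (24 mm across, white rim 32 mm) on the outer face of the jig's front wall (the one whose top is painted white), at jig x = -33 mm, y = 0, 43 mm above the bench. It faces the jig's -x direction.
- keeper_left (a joint): Stiff steel keeper on the jig's +y side. 0 at the start (0.5 mm off the block's shoulder), grows (m) outward along jig +y to its stop at 0.0065; needs about 16 N, stays where pushed. Its 6 mm thick lip covers 4 mm of the shoulder, 3.5 mm above it: the block comes out only when each keeper is beyond 0.004, easily from 0.005. Leaning the stem to +y by 0.16 rad pushes it all the way.
- keeper_right (a joint): The same keeper on the block's jig -y side; grows (m) outward along jig -y, stop at 0.0065; pushed by leaning the stem to -y.
- block: Orange locating block, about 0.25 kg, 120 mm tall, loose and upright in the pocket, axes as the jig's; origin under its foot, 12 mm above the bench when seated. From below: round foot (24 mm diameter cylinder along x, in a 26 mm wide groove), web, shoulder 36 (x) x 44 (y) mm from 50 to 60 mm height, stem 24 (x) x 18 (y) mm from 60 to 120 mm height with a dark cap.
- stem (a point): Grip point on the middle of the block's stem, 105 mm above the block's origin: a TCP here, fingers closing along jig x from above, keeps the fingertips clear of the jig.
- rock_axis (a point): Point on the axis of the block's round foot, 12 mm above its origin; the axis runs along jig x and the block rocks about it, stem to jig +y or -y.
- thermometer: Yellow stick-shaped infrared thermometer, 0.14 kg, lying on the mat; origin at the underside, z up through the small green screen and red button. Body box 90 (x, from -55 to +35 mm) x 32 (y) x 34 (z) mm, then a black round nose of 26 mm diameter to x = +55 mm. The grip is the body's 32 mm width at its middle.
- lens (a point): Centre of the thermometer's lens on the nose's end face, at thermometer x = 55 mm, y = 0, z = 17 mm; axes as the thermometer's: it looks along +x.
- mat: Blue rubber mat fixed on the bench, 180 (x) x 130 (y) x 4 mm, where the thermometer lies and goes back; origin at the centre of its underside.
- spray_can: Bystander: aluminium spray can with red label, 54 mm diameter, 170 mm tall; origin at its foot.
- filler_tin: Bystander: grey filler tin, 84 mm diameter, 85 mm tall; origin at its foot.
- sanding_block: Bystander: cork sanding block, 60 x 110 x 42 mm; origin at its underside.
- tape_roll: Bystander: yellow tape roll lying flat, 96 mm diameter, 25 mm high; origin at its underside.
- wrench: Bystander: steel wrench lying on the bench left of the jig.
- clip_jar: Bystander: pale jar with a blue cap, 60 mm diameter, 75 mm tall; origin at its foot.
There are look-alikes about, which are no part of the job. There is more than one size of the block; the one meant has the size given above.

How it is judged:
On the way, in this order (a step that is already met when the one before it is completed fails the run):
1. the held thermometer's lens looks at the black dot from 25 to 130 mm in front, its axis passing within 12 mm of the dot's centre, held steady for 1 s (x of dot in the frame of lens between 0.025 and 0.13 m and x of lens in the frame of jig below -0.055 m and y of dot in the frame of lens between -0.012 and 0.012 m and z of dot in the frame of lens between -0.012 and 0.012 m and contact force between the fingers and thermometer above 1 N and linear speed of thermometer below 0.03 m/s), for 1 s.
2. the thermometer lies on its mat again, screen up, let go (x of thermometer in the frame of mat between -0.08 and 0.08 m and y of thermometer in the frame of mat between -0.06 and 0.06 m and z of thermometer in the frame of mat below 0.012 m and angle between thermometer's own z axis and vertical below 0.2 rad and contact force between the fingers and thermometer below 0.1 N and linear speed of thermometer below 0.02 m/s), for 0.2 s.
3. both keepers have been pushed back (over 3 mm) by rocking the block in its pocket (value of joint each of keeper_left, keeper_right above 0.003 m and z of block in the frame of jig below 0.04 m), for 0.1 s.
At the end, for the whole second after the job is handed in: The robot holds the block still and upright (0.2 rad), within 40 mm of straight above its seat, foot 84 to 140 mm above the bench (2.5 to 58 mm over the keepers), off the jig; the thermometer lies released on its mat (origin within 80 x 60 mm of the centre), screen up (all of step 2 and z of block in the frame of jig between 0.084 and 0.14 m and horizontal distance between block and jig below 0.04 m and angle between block's own z axis and vertical below 0.2 rad and contact force between the fingers and block above 2 N and contact force between block and jig below 0.1 N and linear speed of block below 0.03 m/s); the arm keeps its last pose, push and grip.
It fails at once if the robot pushes on the jig or its keepers (over 3 N) (contact force between any of the fingers, the arm and jig above 3 N).
It fails at once if a bystander is moved by more than 30 mm (distance of any of spray_can, filler_tin, sanding_block, tape_roll, wrench, clip_jar from where it was at the start of the episode above 0.03 m).
It also fails if it takes over 58 s, if anything falls off the work surface, if the arm or the gripper's body presses on something with over 40 N, if the wrist force passes 120 N, or if a joint passes its speed limit or range.

## Working session

There is one attempt and no reset: what is moved stays moved. The work goes in short steps, Python scripts to look and compute and a tool call to move; the robot and the scene stay as the last step left them, time stands still between calls to the robot, and variables do not carry over. Pictures are saved under pics/ and viewed, at most 10 in all, crops included, and the job is handed in when it is done.

Besides the shell and the picture viewer there is one more tool, called after "Emit:" by a JSON object that holds its "fn" and its "kwargs". arm_command: Moves the arm, as the interface text tells. Its arguments: {"type":"object","properties":{"motion":{"type":"array"},"newtons":{"type":"number"}},"required":["motion"]}

```bash
mkdir -p pics
cat > h.py <<'E'
import numpy as np, cv2
from bench import *
from scipy.spatial.transform import Rotation as R
def ray_pts(name,uv,depth):
    p=camera_params(name);K=np.array(p["intrinsics"]);D=np.array(p["D"]);T=np.array(p["extrinsics"])
    uv=np.array(uv,float).reshape(-1,2)
    n=cv2.undistortPoints(uv.reshape(-1,1,2),K,D).reshape(-1,2)
    d=np.array(depth,float).reshape(-1,1)
    c=np.hstack([n,np.ones((len(n),1))])*d
    return c@T[:3,:3].T+T[:3,3]
def at_z(name,uv,z):
    T=np.array(camera_params(name)["extrinsics"]);o=T[:3,3]
    r=ray_pts(name,uv,np.ones(len(np.array(uv).reshape(-1,2))))-o
    return o+r*((np.array(z)-o[2])/r[:,2]).reshape(-1,1)
def tri(uv1,uv2,n1="scene",n2="top"):
    A=[];b=[]
    L=[]
    for n,uv in((n1,uv1),(n2,uv2)):
        o=np.array(camera_params(n)["extrinsics"])[:3,3];r=ray_pts(n,[uv],[1])[0]-o;r/=np.linalg.norm(r)
        P=np.eye(3)-np.outer(r,r);A.append(P);b.append(P@o)
    x=np.linalg.solve(A[0]+A[1],b[0]+b[1])
    return x,[np.linalg.norm(a@x-c) for a,c in zip(A,b)]
E
python3 - <<'E'
from h import *
for n in("scene","top"):
    im,d=get_image(n);cv2.imwrite(f"pics/{n}0.png",im[:,:,::-1]);np.save(f"pics/{n}0.npy",d)
    print(n,np.round(camera_params(n)["extrinsics"],3).tolist())
s=get_state();print(s["time"],s["position"],s["tool_rot"],s["joint_positions"],s["grip_width"]);print(R.from_rotvec(s["tool_rot"]).as_matrix().round(3))
E
```

```text
scene [[0.15, 0.554, -0.819, 1.387], [0.988, -0.067, 0.136, -0.035], [0.02, -0.829, -0.558, 0.644], [0.0, 0.0, 0.0, 1.0]]
top [[-0.02, -0.998, 0.054, 0.529], [-1.0, 0.02, 0.012, 0.081], [-0.014, -0.053, -0.998, 1.315], [0.0, 0.0, 0.0, 1.0]]
0.1 [ 0.24861299 -0.60007403  0.24026854] [-3.07955084e+00 -6.12793425e-01  6.22267867e-04] [ 1.19209364  0.32174467 -0.07012251  1.45156361  0.02258248  1.37078262
 -0.0569187 ] 1.0043787982150367
[[ 0.924  0.383 -0.001]
 [ 0.383 -0.924  0.002]
 [-0.    -0.002 -1.   ]]
```

View pics/scene0.png

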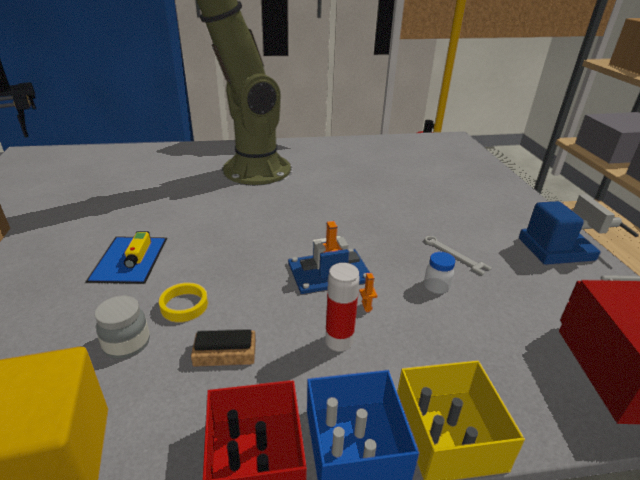

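View pics/top0.png

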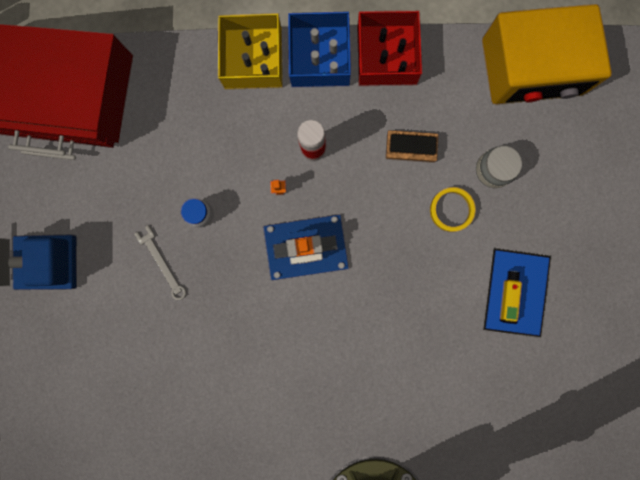

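The scene picture shows the thermometer on its mat at (137,250) and the jig at (330,270). There are two orange candidates: one in the jig's pocket at (331,236), and a smaller free-standing one at (369,293). In the top view they are at (304,246) and (278,186). The one in the pocket fits the description, and I'll confirm it in an enlarged crop.

Run:
```python
from h import *
s=cv2.imread("pics/scene0.png");t=cv2.imread("pics/top0.png")
f=lambda i,u,v,w,h,k:cv2.resize(i[v:v+h,u:u+w],None,fx=k,fy=k,interpolation=cv2.INTER_CUBIC)
a=np.hstack([f(t,255,205,100,75,4),f(t,475,240,100,75,4)])
b=np.hstack([f(s,280,215,100,75,4),f(s,85,220,100,75,4)])
cv2.imwrite("pics/crop1.png",np.vstack([a,b]))
```

```text
(no output)
```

View pics/crop1.png

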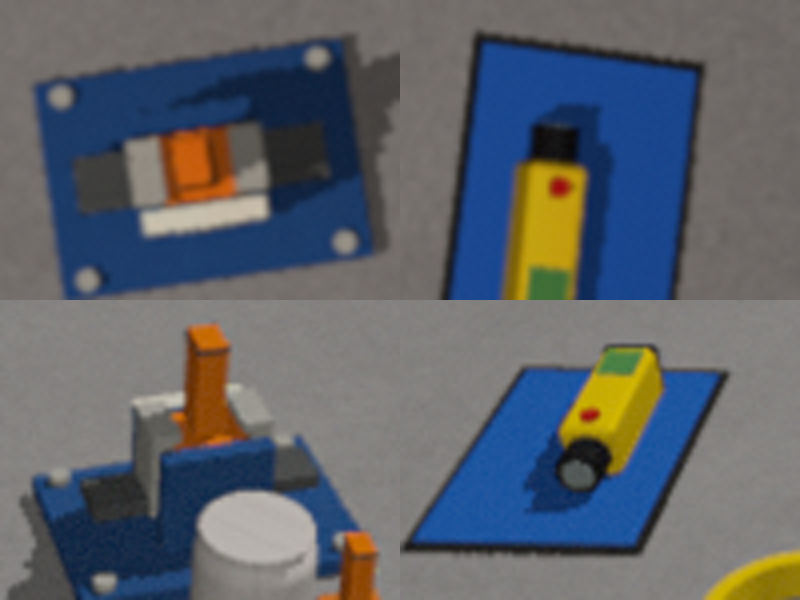

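The crop confirms it: the block in the pocket (stem cap at top 302,245 and scene 331,224) is the tall one between grey keepers, and the white-topped front wall faces the robot. The free-standing one is short. The thermometer lies screen up with its nose towards +x. Next I'll measure all of these.

Run:
```python
from h import *
c=lambda L,ou,ov:[(ou+x/4,ov+y/4) for x,y in L]
b=at_z("top",c([(61,97),(317,57),(345,242),(88,280)],255,205),0.014);print("bolts",b.round(4).tolist(),b.mean(0).round(4))
ey=b[0]-b[1]+b[3]-b[2];ex=b[0]-b[3]+b[1]-b[2];print("yaw",np.arctan2(-ey[0],ey[1]),np.arctan2(ex[1],ex[0]), np.linalg.norm(ex)/2,np.linalg.norm(ey)/2)
print("stem tri",tri((331.5,224.5),(302.5,245)))
t=cv2.imread("pics/top0.png");d=np.load("pics/top0.npy")
v,u=np.mgrid[0:480,0:640];P=ray_pts("top",np.c_[u.ravel(),v.ravel()],d.ravel()).reshape(480,640,3)
hsv=cv2.cvtColor(t,cv2.COLOR_BGR2HSV)
def box(n,r,m):
    u0,v0,u1,v1=r;M=np.zeros((480,640),bool);M[v0:v1,u0:u1]=1;M&=m
    q=P[M];(cx,cy),wh,a=cv2.minAreaRect(q[:,:2].astype(np.float32));print(n,len(q),"c",cx,cy,"wh",wh,"a",a,"zmed",np.median(q[:,2]),"mean",q.mean(0).round(4))
    w,V=np.linalg.eigh(np.cov(q[:,:2].T));print("   axis",V[:,1],np.arctan2(V[1,1],V[0,1]))
z=P[:,:,2]
box("therm",(485,255,545,335),(z>0.03)&(z<.05))
box("thermyellow",(485,255,545,335),(z>0.03)&(z<.05)&(hsv[:,:,0]<35)&(hsv[:,:,1]>100))
box("mat",(470,235,565,350),(hsv[:,:,0]>95)&(hsv[:,:,0]<125)&(hsv[:,:,1]>120)&(z<.02))
box("cap",(285,225,325,265),(z>0.12))
box("frontwalltop",(270,225,340,275),(z>0.066)&(z<.079)&(hsv[:,:,1]<70)&(v>252))
box("keepers",(270,225,340,275),(z>0.0785)&(z<.086)&(hsv[:,:,1]<70))
```

```text
bolts [[0.6131, 0.2153, 0.014], [0.6319, 0.0764, 0.014], [0.5318, 0.0634, 0.014], [0.514, 0.2022, 0.014]] [0.5727 0.1393 0.014 ]
yaw 0.13097051126753653 0.1302590709062526 0.1004155867998063 0.1400043129905084
stem tri (array([0.57322292, 0.13964119, 0.12771188]), [np.float64(0.0007206814365888287), np.float64(0.0007206814365888705)])
therm 736 c 0.4569113552570343 -0.2995598614215851 wh (0.035468943417072296, 0.11210434138774872) a 82.5773696899414 zmed 0.037177501772959864 mean [ 0.4524 -0.2979  0.037 ]
   axis [-0.98991438  0.14166691] 2.999447547492029
thermyellow 529 c 0.45001858472824097 -0.2980054020881653 wh (0.03416701406240463, 0.09170783311128616) a 82.5773696899414 zmed 0.037360131261828355 mean [ 0.4541 -0.2974  0.0372]
   axis [-0.98473575  0.17405605] 2.9666455488871164
mat 3469 c 0.4644319415092468 -0.3201124370098114 wh (0.12608180940151215, 0.17396315932273865) a 81.04363250732422 zmed 0.004194378905849394 mean [ 0.4677 -0.3232  0.0042]
   axis [-0.99224413  0.12430438] 3.0169659145713283
cap 128 c 0.5519908666610718 0.12038475275039673 wh (0.08757099509239197, 0.02620096690952778) a 42.94979476928711 zmed 0.13205486232641206 mean [0.5705 0.1361 0.2243]
   axis [0.62100848 0.78380384] 0.900767628573422
frontwalltop 179 c 0.5527577996253967 0.1383891999721527 wh (0.0204709954559803, 0.06386890262365341) a 7.652713775634766 zmed 0.07470847804226222 mean [0.5485 0.139  0.0748]
   axis [-0.10771205  0.99418213] 1.6787177486203189
keepers 226 c 0.5667210817337036 0.14015431702136993 wh (0.04833105206489563, 0.06907647848129272) a 6.963043212890625 zmed 0.08182642956402009 mean [0.5727 0.1415 0.0819]
   axis [-0.08148522  0.99667455] 1.6523719951136613
```

Emit:
{"fn": "arm_command", "kwargs": {"motion": [[87, 34, -23, 0, 6], [87, 68, -46, 0, 12], [87, 102, -69, 0, 18], [87, 136, -92, 0, 24], [87, 170, -114, 0, 30]]}}

```text
time: 0.52
position: [0.3627, -0.4281, 0.2408]
tool_rot: [-3.134, 0.214, 0.001]
ft_force: [0.2, -0.5, 0.3]
grip_width: 0.996
grip_force: 0.0
```

```bash
cat >> h.py <<'E'
def go(p,yaw):
    "delta in tool axes, mm and deg, from the measured pose to a pose pointing down with tool x at yaw"
    s=get_state();M=R.from_rotvec(s["tool_rot"]).as_matrix()
    cy=np.arctan2(M[1,0],M[0,0])
    print("t",round(s["time"],2),"at",s["position"].round(4),"yaw",round(cy,4),"-> xyz",(M.T@(np.array(p)-s["position"])*1000).round(1),"spin",round(np.degrees((cy-yaw+np.pi)%(2*np.pi)-np.pi),2))
E
python3 -c "
from h import *
go([.449,-.2983,.12],-.13)"
```

```text
t 0.52 at [ 0.3627 -0.4281  0.2408] yaw -0.1361 -> xyz [  67.9 -140.2  120.8] spin -0.35
```

Emit:
{"fn": "arm_command", "kwargs": {"motion": [[87, 14, -28, 20, 0], [87, 28, -56, 40, 0], [87, 42, -84, 60, 0], [87, 55, -112, 80, 0], [87, 68, -140, 100, 0]]}}

```text
time: 0.93
position: [0.4482, -0.2986, 0.1402]
tool_rot: [3.135, -0.205, -0.0]
ft_force: [0.3, 0.1, -0.7]
grip_width: 0.998
grip_force: 0.0
```

Emit:
{"fn": "arm_command", "kwargs": {"motion": [[87, 0, 0, 10, 0], [87, 0, 0, 20, 0], [87, 0, 0, 20, 0]]}}

```text
time: 1.18
position: [0.4461, -0.2999, 0.1189]
tool_rot: [-3.133, 0.205, 0.006]
ft_force: [-1.0, 0.2, -0.3]
grip_width: 0.996
grip_force: 0.0
```

```bash
python3 -c "
from h import *
go([.449,-.2983,.028],-.13)
im,d=get_image('top');cv2.imwrite('pics/t1.png',cv2.resize(im[230:350,440:600,::-1],None,fx=5,fy=5))
"
```

```text
t 1.18 at [ 0.4461 -0.2999  0.1189] yaw -0.1308 -> xyz [ 3.  -1.9 90.9] spin -0.05
```

View pics/t1.png

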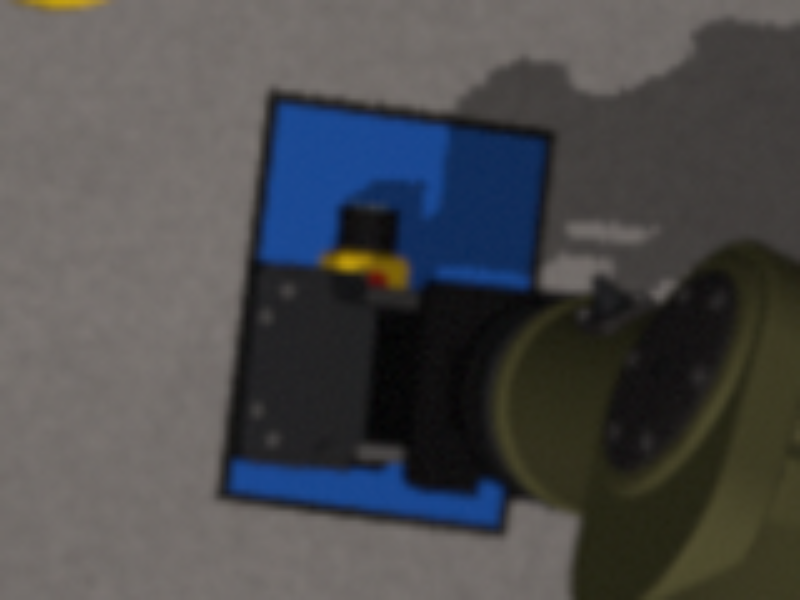

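The nose (368,230 in the crop) sticks out ahead of the gripper, which is centred over the body, so I'm descending.

Emit:
{"fn": "arm_command", "kwargs": {"motion": [[87, 2, -1, 25, 0], [87, 2, -1, 50, 0], [87, 2, -1, 72, 0], [87, 2, -1, 91, 0], [87, 2, -1, 91, 0]]}}

```text
time: 1.65
position: [0.447, -0.3, 0.0274]
tool_rot: [-3.132, 0.21, 0.008]
ft_force: [-0.9, 0.7, -0.3]
grip_width: 1.0
grip_force: 0.0
```

Emit:
{"fn": "arm_command", "kwargs": {"motion": [[20, 0, 0, 0, 0], [20, 0, 0, 0, 0], [20, 0, 0, 0, 0], [20, 0, 0, 0, 0], [20, 0, 0, 0, 0]], "newtons": 25}}

```text
time: 2.07
position: [0.4507, -0.3001, 0.0315]
tool_rot: [3.133, -0.206, 0.003]
ft_force: [1.3, -0.8, -0.0]
grip_width: 0.706
grip_force: 0.0
```

Emit:
{"fn": "arm_command", "kwargs": {"motion": [[20, 0, 0, 0, 0], [20, 0, 0, 0, 0], [20, 0, 0, 0, 0], [20, 0, 0, 0, 0], [20, 0, 0, 0, 0]]}}

```text
time: 2.48
position: [0.45, -0.2996, 0.0303]
tool_rot: [3.135, -0.205, 0.0]
ft_force: [-0.3, 0.1, 0.5]
grip_width: 0.366
grip_force: 25.0
```

Emit:
{"fn": "arm_command", "kwargs": {"motion": [[20, 0, 0, -15, 0], [20, 0, 0, -40, 0], [20, 0, 0, -65, 0], [20, 0, 0, -85, 0], [20, 0, 0, -85, 0]]}}

```text
time: 2.9
position: [0.4525, -0.3009, 0.1195]
tool_rot: [3.131, -0.205, 0.01]
ft_force: [0.1, -0.0, -1.0]
grip_width: 0.364
grip_force: 25.0
```

```bash
python3 -c "
from h import *
print(get_state()['grip_force'])
go([.426,.12,.115],.1305)"
```

```text
24.999952032230794
t 2.9 at [ 0.4525 -0.3009  0.1195] yaw -0.1309 -> xyz [ -81.2 -413.9    2.5] spin -14.98
```

Emit:
{"fn": "arm_command", "kwargs": {"motion": [[20, -4, -20, 0, 0], [20, -11, -55, 0, -2], [20, -18, -90, 0, -5], [20, -25, -125, 0, -7], [20, -32, -160, 0, -10]]}}

```text
time: 3.32
position: [0.438, -0.135, 0.1141]
tool_rot: [-3.14, -0.071, 0.002]
ft_force: [1.8, 0.3, -1.1]
grip_width: 0.368
grip_force: 25.0
```

```bash
python3 -c "
from h import *
go([.426,.12,.115],.1305)"
```

```text
t 3.32 at [ 0.438  -0.135   0.1141] yaw 0.0451 -> xyz [  -0.5 -255.2   -0.8] spin -4.89
```

Emit:
{"fn": "arm_command", "kwargs": {"motion": [[20, 0, -35, 0, -2], [20, 0, -70, 0, -4], [20, 0, -105, 0, -5], [20, 0, -140, 0, -5], [20, 0, -170, 0, -5]]}}

```text
time: 3.73
position: [0.4305, 0.0355, 0.1144]
tool_rot: [-3.135, -0.208, 0.002]
ft_force: [0.7, 1.1, -0.6]
grip_width: 0.368
grip_force: 25.0
```

Emit:
{"fn": "arm_command", "kwargs": {"motion": [[20, 6, -25, 0, 0], [20, 10, -55, 0, 0], [20, 10, -75, 0, 0], [20, 10, -82, 0, 0], [20, 10, -82, 0, 0]]}}

```text
time: 4.15
position: [0.43, 0.1173, 0.1145]
tool_rot: [-3.134, -0.212, 0.002]
ft_force: [-0.3, -0.4, -1.2]
grip_width: 0.37
grip_force: 25.0
```

```bash
python3 -c "
from h import *
go([.426,.12,.0515],.1305)"
```

```text
t 4.15 at [0.43   0.1173 0.1145] yaw 0.1348 -> xyz [-3.5 -3.2 63. ] spin 0.25
```

Emit:
{"fn": "arm_command", "kwargs": {"motion": [[20, -3, -3, 20, 0], [20, -3, -3, 40, 0], [20, -3, -3, 55, 0], [20, -3, -3, 63, 0], [20, -3, -3, 63, 0]]}}

```text
time: 4.57
position: [0.426, 0.1164, 0.0502]
tool_rot: [3.134, 0.203, -0.007]
ft_force: [0.1, 0.3, -1.8]
grip_width: 0.367
grip_force: 25.0
```

Run:
```python
from h import *
go([.426,.12,.0515],.1305)
im,d=get_image('top');t=im[:,:,::-1];cv2.imwrite('pics/t2.png',cv2.resize(t[195:345,230:380],None,fx=4,fy=4))
go([.426,.12,.0515],.1305)
s,_=get_image('scene');cv2.imwrite('pics/s2.png',s[:,:,::-1])
```

```text
t 4.57 at [0.426  0.1164 0.0502] yaw 0.129 -> xyz [ 0.5 -3.5 -1.3] spin -0.08
t 4.62 at [0.4269 0.117  0.0514] yaw 0.1294 -> xyz [-0.5 -3.1 -0.1] spin -0.06
```

View pics/t2.png

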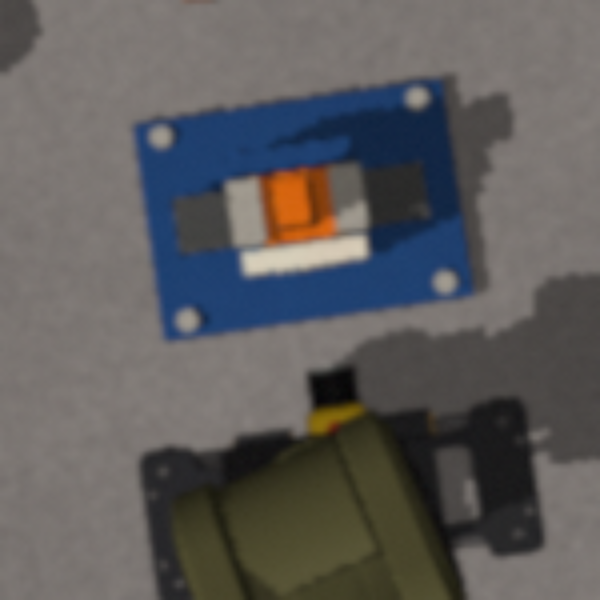

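The nose end is at (333,371) in the crop, pointing along the jig's x towards the front wall. I'll check the lateral error.

Run:
```python
from h import *
p=at_z("top",[(230+333/4,195+371/4)],0.055)[0]
c=np.array([.5727,.1393]);y=.1305;d=p[:2]-c
print(p,"jig xy",d@[np.cos(y),np.sin(y)],d@[-np.sin(y),np.cos(y)])
```

```text
[0.48656161 0.123204   0.055     ] jig xy -0.08750052440443432 -0.004749950348680254
```

Emit:
{"fn": "arm_command", "kwargs": {"motion": [[20, 0, -4, -1, 0], [20, 0, -4, -1, 0], [20, 0, -4, -1, 0], [20, 0, -4, -1, 0], [20, 0, -4, -1, 0]]}}

```text
time: 5.08
position: [0.4273, 0.1223, 0.0536]
tool_rot: [3.135, 0.206, 0.001]
ft_force: [0.4, -0.1, -1.3]
grip_width: 0.366
grip_force: 25.0
```

Emit:
{"fn": "arm_command", "kwargs": {"motion": [[20, 0, 0, 0, 0], [20, 0, 0, 0, 0], [20, 0, 0, 0, 0], [20, 0, 0, 0, 0], [20, 0, 0, 0, 0]]}}

```text
time: 5.5
position: [0.427, 0.1223, 0.0532]
tool_rot: [3.135, 0.206, -0.0]
ft_force: [-0.3, 0.3, -0.1]
grip_width: 0.368
grip_force: 25.0
```

Emit:
{"fn": "arm_command", "kwargs": {"motion": [[20, 0, 0, 0, 0], [20, 0, 0, 0, 0], [20, 0, 0, 0, 0], [20, 0, 0, 0, 0], [20, 0, 0, 0, 0]]}}

```text
time: 5.92
position: [0.427, 0.1223, 0.0532]
tool_rot: [3.135, 0.206, -0.0]
ft_force: [-0.4, -0.0, -1.6]
grip_width: 0.368
grip_force: 25.0
```

Emit:
{"fn": "arm_command", "kwargs": {"motion": [[20, 0, 0, 0, 0], [20, 0, 0, 0, 0], [20, 0, 0, 0, 0], [20, 0, 0, 0, 0], [20, 0, 0, 0, 0]]}}

```text
time: 6.33
position: [0.427, 0.1223, 0.0532]
tool_rot: [3.135, 0.206, 0.0]
ft_force: [-0.9, -0.3, -0.3]
grip_width: 0.367
grip_force: 25.0
```

Run:
```python
from h import *
go([.426,.12,.0515],.1305)
im,d=get_image('top');t=im[:,:,::-1]
s,_=get_image('scene');s=s[:,:,::-1]
f=lambda i,u,v,w,h,k:cv2.resize(i[v:v+h,u:u+w],None,fx=k,fy=k,interpolation=cv2.INTER_CUBIC)
cv2.imwrite('pics/t3.png',np.hstack([f(t,280,250,80,100,5),f(s,270,180,80,100,5)]))
```

```text
t 6.33 at [0.427  0.1223 0.0532] yaw 0.131 -> xyz [-1.3  2.2  1.7] spin 0.03
```

View pics/t3.png

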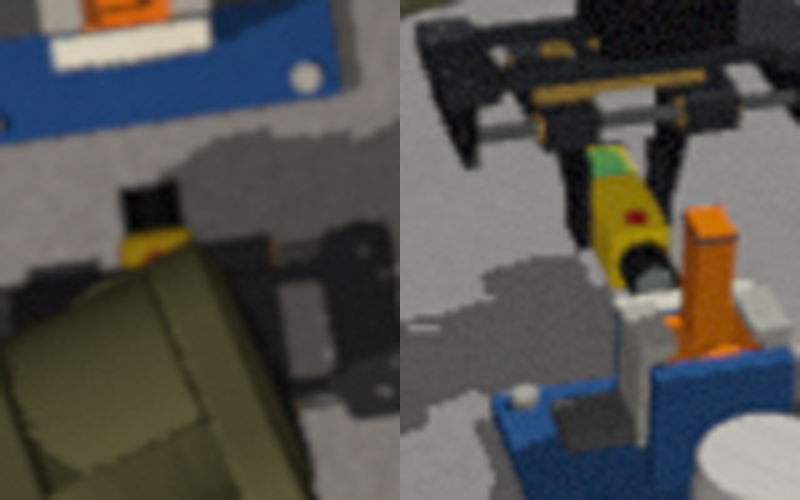

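Run:
```python
from h import *
c=np.array([.5727,.1393]);y=.1305
J=lambda p:(np.array([(p[:2]-c)@[np.cos(y),np.sin(y)],(p[:2]-c)@[-np.sin(y),np.cos(y)],p[2]])*1000).round(1)
for n,a,b in(("button",(317.4,223.4),(311,301.4)),("nosetop",(320.6,232.4),(309.7,287.3))):
    p,e=tri(a,b);print(n,J(p),np.round(e,4))
print("tcp",J(get_state()["position"]))
im,d=get_image('top')
v,u=np.mgrid[285:300,300:318];P=ray_pts("top",np.c_[u.ravel(),v.ravel()],d[285:300,300:318].ravel())
q=np.array([J(p) for p in P]);q=q[(q[:,2]>45)&(q[:,2]<75)]
for lo in range(-92,-55-0,6):pass
for lo in range(-115,-80,6):
    m=q[(q[:,0]>=lo)&(q[:,0]<lo+6)]
    if len(m):print(lo,len(m),"y",np.round([m[:,1].min(),m[:,1].max()],1),"z90",np.percentile(m[:,2],85))
```

```text
button [-114.6    3.8   60.8] [0. 0.]
nosetop [-85.4   2.9  53.1] [0.0004 0.0004]
tcp [-146.7    2.1   53.2]
-115 3 y [1.  5.1] z90 62.71
-109 42 y [-10.   19.4] z90 63.37
-103 36 y [-6.5 17.1] z90 58.575
-97 36 y [-7.5 16.3] z90 57.05
-91 34 y [-8.  15.1] z90 58.71
-85 18 y [-6.8 16.7] z90 57.985
```

Lens is within about 4 mm of the dot's axis. I'll centre it a little and hold again for margin.

Emit:
{"fn": "arm_command", "kwargs": {"motion": [[20, 0, 3, 0, 0], [20, 0, 3, 0, 0], [20, 0, 3, 0, 0], [20, 0, 3, 0, 0], [20, 0, 3, 0, 0]]}}

```text
time: 6.9
position: [0.4274, 0.1193, 0.0532]
tool_rot: [3.135, 0.206, 0.0]
ft_force: [-0.4, 0.2, -0.3]
grip_width: 0.363
grip_force: 25.0
```

Emit:
{"fn": "arm_command", "kwargs": {"motion": [[20, 0, 0, 0, 0], [20, 0, 0, 0, 0], [20, 0, 0, 0, 0], [20, 0, 0, 0, 0], [20, 0, 0, 0, 0]]}}

```text
time: 7.32
position: [0.4274, 0.1194, 0.0532]
tool_rot: [3.135, 0.206, -0.0]
ft_force: [-0.0, 0.1, -0.4]
grip_width: 0.367
grip_force: 25.0
```

Emit:
{"fn": "arm_command", "kwargs": {"motion": [[20, 0, 0, 0, 0], [20, 0, 0, 0, 0], [20, 0, 0, 0, 0], [20, 0, 0, 0, 0], [20, 0, 0, 0, 0]]}}

```text
time: 7.73
position: [0.4274, 0.1193, 0.0532]
tool_rot: [3.135, 0.206, 0.0]
ft_force: [-0.1, -0.1, -0.9]
grip_width: 0.361
grip_force: 25.0
```

Emit:
{"fn": "arm_command", "kwargs": {"motion": [[20, 0, 0, 0, 0], [20, 0, 0, 0, 0], [20, 0, 0, 0, 0], [20, 0, 0, 0, 0], [20, 0, 0, 0, 0]]}}

```text
time: 8.15
position: [0.4274, 0.1193, 0.0532]
tool_rot: [3.135, 0.206, -0.0]
ft_force: [0.4, -0.5, -0.6]
grip_width: 0.363
grip_force: 25.0
```

Emit:
{"fn": "arm_command", "kwargs": {"motion": [[20, 0, 0, -20, 0], [20, 0, 0, -40, 0], [20, 0, 0, -62, 0], [20, 0, 0, -62, 0]]}}

```text
time: 8.48
position: [0.4301, 0.1202, 0.1189]
tool_rot: [-3.135, -0.206, -0.011]
ft_force: [1.1, 1.1, -0.7]
grip_width: 0.367
grip_force: 25.0
```

```bash
python3 -c "
from h import *
go([.455,-.301,.115],-.1305)"
```

```text
t 8.48 at [0.4301 0.1202 0.1189] yaw 0.1311 -> xyz [-30.5 420.8   3.9] spin 14.99
```

Emit:
{"fn": "arm_command", "kwargs": {"motion": [[20, -1, 20, 0, 1], [20, -4, 55, 0, 3], [20, -6, 90, 0, 5], [20, -9, 125, 0, 8], [20, -12, 160, 0, 10]]}}

```text
time: 8.9
position: [0.4359, -0.0424, 0.1147]
tool_rot: [3.14, -0.071, -0.0]
ft_force: [1.0, 1.1, -0.4]
grip_width: 0.364
grip_force: 25.0
```

```bash
python3 -c "
from h import *
go([.455,-.301,.115],-.1305)"
```

```text
t 8.9 at [ 0.4359 -0.0424  0.1147] yaw -0.0454 -> xyz [ 3.080e+01  2.574e+02 -1.000e-01] spin 4.87
```

Emit:
{"fn": "arm_command", "kwargs": {"motion": [[20, 4, 35, 0, 2], [20, 8, 70, 0, 4], [20, 12, 105, 0, 5], [20, 16, 140, 0, 5], [20, 20, 170, 0, 5]]}}

```text
time: 9.32
position: [0.4482, -0.2142, 0.1145]
tool_rot: [3.134, -0.208, -0.001]
ft_force: [0.6, 0.3, -1.4]
grip_width: 0.365
grip_force: 25.0
```

```bash
python3 -c "
from h import *
go([.455,-.301,.032],-.1305)"
```

```text
t 9.32 at [ 0.4482 -0.2142  0.1145] yaw -0.1324 -> xyz [18.3 85.1 82.5] spin -0.11
```

Emit:
{"fn": "arm_command", "kwargs": {"motion": [[20, 6, 30, 0, 0], [20, 12, 60, 0, 0], [20, 18, 85, 0, 0], [20, 18, 85, 0, 0], [20, 18, 85, 25, 0]]}}

```text
time: 9.73
position: [0.4583, -0.302, 0.0934]
tool_rot: [3.13, -0.211, 0.011]
ft_force: [1.6, -0.4, -0.7]
grip_width: 0.365
grip_force: 25.0
```

Emit:
{"fn": "arm_command", "kwargs": {"motion": [[20, 0, 0, 22, 0], [20, 0, 0, 44, 0], [20, 0, 0, 50, 0], [20, 0, 0, 52, 0], [20, 0, 0, 54, 0]]}}

```text
time: 10.15
position: [0.456, -0.298, 0.0363]
tool_rot: [-3.135, 0.205, -0.0]
ft_force: [0.3, 0.3, -1.5]
grip_width: 0.367
grip_force: 25.0
```

Emit:
{"fn": "arm_command", "kwargs": {"motion": [[20, 0, 0, 1, 0], [20, 0, 0, 1, 0], [20, 0, 0, 1, 0]]}}

```text
time: 10.4
position: [0.4565, -0.2986, 0.0364]
tool_rot: [3.134, -0.205, 0.003]
ft_force: [0.2, -0.5, -1.7]
grip_width: 0.367
grip_force: 25.0
```

Emit:
{"fn": "arm_command", "kwargs": {"motion": [[20, 0, 0, 2, 0], [20, 0, 0, 4, 0], [20, 0, 0, 5, 0], [20, 0, 0, 5, 0]]}}

```text
time: 10.73
position: [0.4558, -0.2983, 0.0303]
tool_rot: [3.135, -0.205, 0.0]
ft_force: [-0.3, -0.6, -0.2]
grip_width: 0.359
grip_force: 25.0
```

Emit:
{"fn": "arm_command", "kwargs": {"motion": [[20, 0, 0, 1, 0], [20, 0, 0, 1, 0], [20, 0, 0, 1, 0]]}}

```text
time: 10.98
position: [0.4558, -0.2982, 0.0303]
tool_rot: [3.135, -0.205, -0.0]
ft_force: [-2.4, 0.3, 7.4]
grip_width: 0.368
grip_force: 25.0
```

Contact with the mat shows as 7 N upward force, so I can release.

Emit:
{"fn": "arm_command", "kwargs": {"motion": [[87, 0, 0, 0, 0], [87, 0, 0, 0, 0], [87, 0, 0, 0, 0], [87, 0, 0, 0, 0], [87, 0, 0, 0, 0]]}}

```text
time: 11.4
position: [0.4557, -0.2982, 0.0291]
tool_rot: [-3.135, 0.205, 0.0]
ft_force: [0.2, 0.4, 0.2]
grip_width: 0.662
grip_force: 0.0
```

Emit:
{"fn": "arm_command", "kwargs": {"motion": [[87, 0, 0, 0, 0], [87, 0, 0, 0, 0], [87, 0, 0, 0, 0], [87, 0, 0, 0, 0], [87, 0, 0, 0, 0]]}}

```text
time: 11.82
position: [0.4557, -0.2982, 0.0292]
tool_rot: [3.135, -0.205, -0.0]
ft_force: [-0.1, -0.1, 0.2]
grip_width: 0.977
grip_force: 0.0
```

Emit:
{"fn": "arm_command", "kwargs": {"motion": [[87, 0, 0, -30, 0], [87, 0, 0, -70, 0], [87, 0, 0, -110, 0], [87, 0, 0, -150, 0], [87, 0, 0, -170, 0]]}}

```text
time: 12.23
position: [0.4576, -0.2992, 0.2048]
tool_rot: [3.131, -0.205, 0.01]
ft_force: [1.4, -1.6, -0.1]
grip_width: 0.998
grip_force: 0.0
```

```bash
python3 -c "
from h import *
go([.5727,.1393,.2],.1305);print(get_state()['joint_positions'].round(2))"
```

```text
t 12.23 at [ 0.4576 -0.2992  0.2048] yaw -0.1307 -> xyz [  56.9 -449.7    3.6] spin -14.97
[ 0.79  0.13 -0.28  1.76  0.04  1.25 -1.2 ]
```

Emit:
{"fn": "arm_command", "kwargs": {"motion": [[87, 4, -30, 0, -7], [87, 8, -65, 0, -14], [87, 13, -100, 0, -21], [87, 18, -140, 0, -28], [87, 22, -175, 0, -35]]}}

```text
time: 12.65
position: [0.5007, -0.1252, 0.1995]
tool_rot: [3.049, 0.757, 0.001]
ft_force: [0.7, 0.5, -0.7]
grip_width: 0.999
grip_force: 0.0
```

```bash
python3 -c "
from h import *
go([.5730,.1394,.2],1.7013)"
```

```text
t 12.65 at [ 0.5007 -0.1252  0.1995] yaw 0.4865 -> xyz [ 187.6 -200.1   -0.4] spin -69.6
```

Emit:
{"fn": "arm_command", "kwargs": {"motion": [[87, 24, -26, 0, -7], [87, 48, -51, 0, -14], [87, 72, -77, 0, -21], [87, 96, -102, 0, -28], [87, 120, -128, 0, -35]]}}

```text
time: 13.07
position: [0.5479, 0.0429, 0.1995]
tool_rot: [2.68, 1.637, 0.0]
ft_force: [0.8, 1.0, -0.3]
grip_width: 0.998
grip_force: 0.0
```

```bash
python3 -c "
from h import *
go([.5730,.1394,.2],1.7013)"
```

```text
t 13.07 at [0.5479 0.0429 0.1995] yaw 1.0966 -> xyz [ 97.3 -21.8  -0.6] spin -34.65
```

Emit:
{"fn": "arm_command", "kwargs": {"motion": [[87, 25, -5, 0, -7], [87, 50, -11, 0, -14], [87, 75, -16, 0, -21], [87, 90, -20, 0, -28], [87, 97, -22, 0, -35]]}}

```text
time: 13.48
position: [0.5728, 0.1412, 0.1993]
tool_rot: [-2.059, -2.371, -0.002]
ft_force: [-0.8, -0.1, 0.1]
grip_width: 0.999
grip_force: 0.0
```

Emit:
{"fn": "arm_command", "kwargs": {"motion": [[87, 0, 0, 10, 0], [87, 0, 0, 20, 0], [87, 0, 0, 20, 0], [87, 0, 0, 20, 0]]}}

```text
time: 13.82
position: [0.5722, 0.1358, 0.1777]
tool_rot: [-2.075, -2.357, 0.004]
ft_force: [0.1, 0.2, 1.0]
grip_width: 0.999
grip_force: 0.0
```

Run:
```python
from h import *
go([.5730,.1394,.117],1.7013)
im,d=get_image('top');t=im[:,:,::-1]
s,_=get_image('scene');s=s[:,:,::-1]
f=lambda i,u,v,w,h,k:cv2.resize(i[v:v+h,u:u+w],None,fx=k,fy=k,interpolation=cv2.INTER_CUBIC)
cv2.imwrite('pics/t4.png',np.vstack([np.hstack([f(t,475,240,80,100,5)[:300],f(t,260,200,80,60,5)]),np.hstack([f(s,80,220,80,60,5),f(s,290,170,100,75,4)])]))
```

```text
t 13.82 at [0.5722 0.1358 0.1777] yaw 1.6979 -> xyz [ 3.5  1.4 60.7] spin -0.19
```

View pics/t4.png

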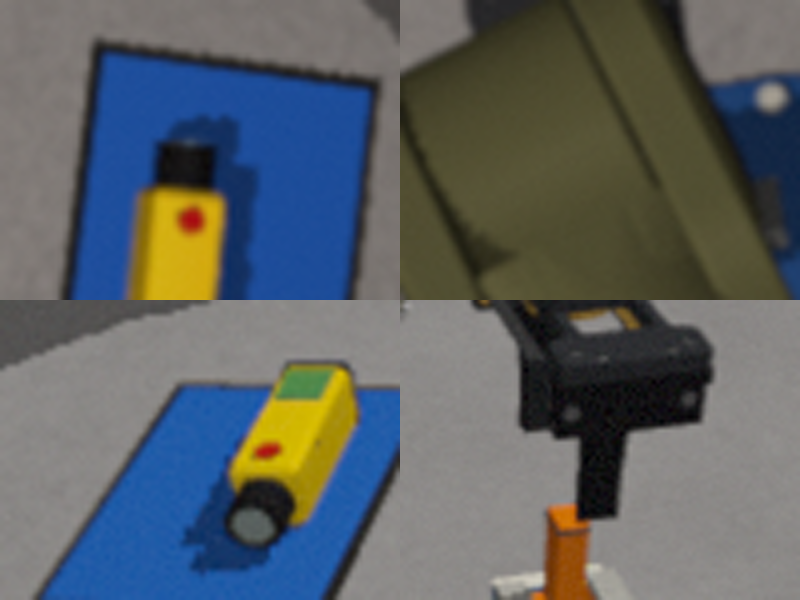

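The thermometer is back on its mat, screen up. I'll check the projected fingertip against what is seen at scene (339.5,224.5).

Run:
```python
from h import *
p=camera_params("scene");T=np.linalg.inv(np.array(p["extrinsics"]))
def pr(x):return cv2.projectPoints(np.array([x],float),cv2.Rodrigues(T[:3,:3])[0],T[:3,3],np.array(p["intrinsics"]),np.array(p["D"]))[0].ravel().round(1)
s=get_state();print(s["position"].round(4));t=s["position"];e=np.array([np.cos(.1305),np.sin(.1305),0])
for k in(.044,.0585):print(pr(t+e*k-[0,0,.019]))
print("cap",pr([.573,.1394,.132]))
```

```text
[0.573  0.1365 0.1791]
[337.7 222.1]
[340.  225.8]
cap [331.8 222.8]
```

Emit:
{"fn": "arm_command", "kwargs": {"motion": [[87, 3, 0, 15, 0], [87, 3, 0, 30, 0], [87, 3, 0, 45, 0], [87, 3, 0, 58, 0], [87, 3, 0, 60, 0]]}}

```text
time: 14.33
position: [0.5714, 0.1395, 0.1171]
tool_rot: [-2.072, -2.359, 0.005]
ft_force: [-0.9, -0.6, -0.2]
grip_width: 0.998
grip_force: 0.0
```

Emit:
{"fn": "arm_command", "kwargs": {"motion": [[10, 0, 0, 0, 0], [10, 0, 0, 0, 0], [10, 0, 0, 0, 0], [10, 0, 0, 0, 0], [10, 0, 0, 0, 0]], "newtons": 20}}

```text
time: 14.75
position: [0.5731, 0.1407, 0.12]
tool_rot: [2.071, 2.361, 0.001]
ft_force: [0.0, -0.6, 0.5]
grip_width: 0.705
grip_force: 0.0
```

Emit:
{"fn": "arm_command", "kwargs": {"motion": [[10, 0, 0, 0, 0], [10, 0, 0, 0, 0], [10, 0, 0, 0, 0], [10, 0, 0, 0, 0], [10, 0, 0, 0, 0]]}}

```text
time: 15.17
position: [0.5726, 0.1406, 0.1192]
tool_rot: [2.071, 2.362, -0.0]
ft_force: [0.2, 0.5, -0.6]
grip_width: 0.322
grip_force: 0.0
```

Emit:
{"fn": "arm_command", "kwargs": {"motion": [[10, 0, 0, 0, 0], [10, 0, 0, 0, 0], [10, 0, 0, 0, 0]]}}

```text
time: 15.42
position: [0.5725, 0.1406, 0.1192]
tool_rot: [-2.071, -2.362, 0.0]
ft_force: [-0.3, 0.2, 0.8]
grip_width: 0.272
grip_force: 20.0
```

```bash
python3 -c "
from h import *
go([.5730,.1394,.117],1.7013);s=get_state();print(s['ft_force'],s['grip_width']*87,s['grip_force'])"
```

```text
t 15.42 at [0.5725 0.1406 0.1192] yaw 1.7018 -> xyz [-1.2  0.3  2.2] spin 0.03
[-0.32137385  0.22385692  0.83924813] 23.64116168164639 19.997306561563164
```

Emit:
{"fn": "arm_command", "kwargs": {"motion": [[10, 3, 0, 0, 0], [10, 6, 0, 0.2, 0], [10, 9, 0, 0.4, 0], [10, 12, 0, 0.8, 0], [10, 14, 0, 1, 0]]}}

```text
time: 15.83
position: [0.5722, 0.1476, 0.1187]
tool_rot: [2.071, 2.352, -0.011]
ft_force: [-0.4, -12.8, 6.0]
grip_width: 0.274
grip_force: 20.0
```

Emit:
{"fn": "arm_command", "kwargs": {"motion": [[10, 0, 0, 0, 0], [10, 0, 0, 0, 0], [10, 0, 0, 0, 0]]}}

```text
time: 16.08
position: [0.5722, 0.148, 0.1186]
tool_rot: [2.072, 2.353, -0.01]
ft_force: [0.8, -12.0, 4.8]
grip_width: 0.277
grip_force: 20.0
```

Run:
```python
from h import *
c=np.array([.5727,.1393]);y=.1305;p=get_state()["position"][:2]-c
print("jig y",-p[0]*np.sin(y)+p[1]*np.cos(y))
s,_=get_image('scene');s=s[:,:,::-1]
cv2.imwrite('pics/s5.png',cv2.resize(s[190:290,280:380],None,fx=6,fy=6,interpolation=cv2.INTER_CUBIC))
```

```text
jig y 0.008695196661379044
```

View pics/s5.png

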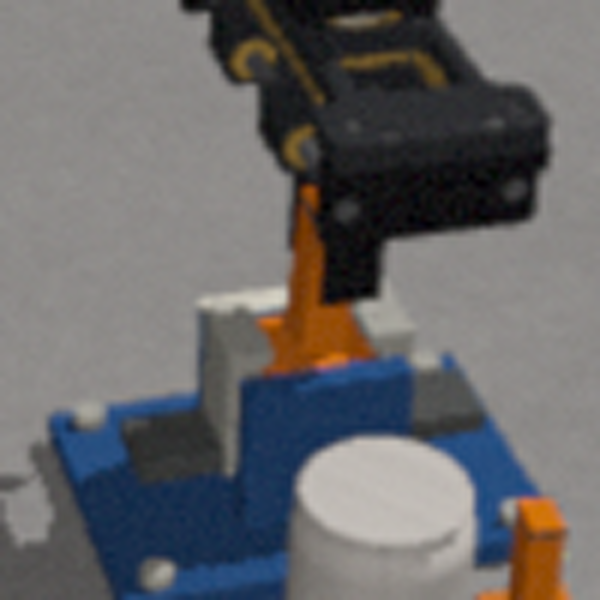

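The fingers hold the stem at about crop (345,270), leaning slightly towards +y. The arm is compliant (12 N at 8 mm of the 14 commanded), so it needs more travel.

Emit:
{"fn": "arm_command", "kwargs": {"motion": [[10, 2, 0, 0, 0], [10, 4, 0, 0, 0], [10, 6, 0, 0.5, 0], [10, 6, 0, 0.5, 0]]}}

```text
time: 16.47
position: [0.5715, 0.1537, 0.1179]
tool_rot: [2.072, 2.352, -0.01]
ft_force: [0.6, -11.2, 4.8]
grip_width: 0.277
grip_force: 20.0
```

Emit:
{"fn": "arm_command", "kwargs": {"motion": [[10, 2, 0, 0, 0], [10, 3, 0, 0, 0], [10, 3, 0, 0, 0]]}}

```text
time: 16.72
position: [0.5711, 0.1565, 0.1178]
tool_rot: [2.072, 2.352, -0.011]
ft_force: [1.1, -11.2, 3.4]
grip_width: 0.273
grip_force: 20.0
```

```bash
cat >> h.py <<'E'
def jy():
    c=np.array([.5727,.1393]);y=.1305;s=get_state();p=s["position"][:2]-c
    print("t",round(s["time"],2),"jig x y z mm",((p[0]*np.cos(y)+p[1]*np.sin(y))*1e3).round(1),((-p[0]*np.sin(y)+p[1]*np.cos(y))*1e3).round(1),(s["position"][2]*1e3).round(1),"F",s["ft_force"].round(1),"M",s["torque"].round(2))
E
python3 -c "
from h import *
jy()"
```

```text
t 16.72 jig x y z mm 0.7 17.2 117.8 F [  1.1 -11.2   3.4] M [-2.8  -0.35  0.01]
```

Emit:
{"fn": "arm_command", "kwargs": {"motion": [[10, 1, 0, 0, 0], [10, 2, 0, 0, 0], [10, 2, 0, 0, 0]]}}

```text
time: 16.97
position: [0.5709, 0.1584, 0.1178]
tool_rot: [2.072, 2.352, -0.011]
ft_force: [1.2, -11.5, 3.4]
grip_width: 0.274
grip_force: 20.0
```

Run:
```python
from h import *
jy()
s,d=get_image('scene');s=s[:,:,::-1]
cv2.imwrite('pics/s6.png',cv2.resize(s[190:290,280:380],None,fx=6,fy=6,interpolation=cv2.INTER_CUBIC))
```

```text
t 16.97 jig x y z mm 0.7 19.1 117.8 F [  1.2 -11.5   3.4] M [-2.84 -0.27  0.  ]
```

View pics/s6.png

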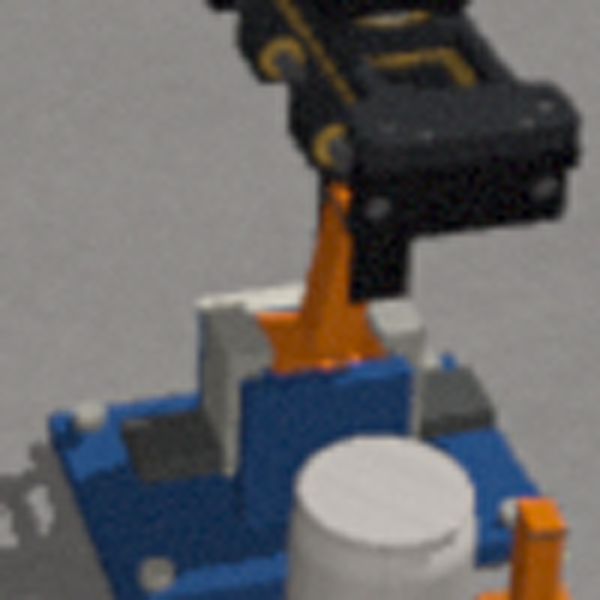

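The +y keeper's outer edge has moved from crop x≈413 to 423, and the stem leans +y. One more small push to find the stop.

Emit:
{"fn": "arm_command", "kwargs": {"motion": [[10, 1, 0, 0, 0], [10, 2, 0, 0, 0], [10, 3, 0, 0, 0], [10, 3, 0, 0, 0]]}}

```text
time: 17.35
position: [0.5709, 0.159, 0.1177]
tool_rot: [2.072, 2.349, -0.015]
ft_force: [1.4, -15.9, 4.7]
grip_width: 0.272
grip_force: 20.0
```

```bash
python3 -c "
from h import *
jy()"
```

```text
t 17.35 jig x y z mm 0.8 19.7 117.7 F [  1.4 -15.9   4.7] M [-3.64 -0.32  0.05]
```

The stop is reached: force rises and position stalls. Rocking to the other side now.

Emit:
{"fn": "arm_command", "kwargs": {"motion": [[10, -7, 0, -0.5, 0], [10, -14, 0, -1, 0], [10, -20, 0, -1.5, 0], [10, -26, 0, -1.7, 0], [10, -32, 0, -1.7, 0]]}}

```text
time: 17.77
position: [0.5725, 0.1393, 0.1196]
tool_rot: [-2.067, -2.361, -0.005]
ft_force: [-2.0, 12.0, 1.5]
grip_width: 0.271
grip_force: 20.0
```

Emit:
{"fn": "arm_command", "kwargs": {"motion": [[10, -4, 0, 0, 0], [10, -8, 0, 0.3, 0], [10, -12, 0, 0.7, 0], [10, -14, 0, 1, 0], [10, -14, 0, 1, 0]]}}

```text
time: 18.18
position: [0.5741, 0.1295, 0.1199]
tool_rot: [-2.063, -2.363, -0.011]
ft_force: [-3.2, 11.2, 2.7]
grip_width: 0.273
grip_force: 20.0
```

```bash
python3 -c "
from h import *
jy()"
```

```text
t 18.18 jig x y z mm 0.1 -9.9 119.9 F [-3.2 11.2  2.7] M [ 2.57  0.6  -0.05]
```

Emit:
{"fn": "arm_command", "kwargs": {"motion": [[10, -2, 0, 0.3, 0], [10, -4, 0, 0.5, 0], [10, -6, 0, 0.8, 0], [10, -8, 0, 1, 0], [10, -8, 0, 1, 0]]}}

```text
time: 18.6
position: [0.5749, 0.1243, 0.1193]
tool_rot: [-2.059, -2.363, -0.015]
ft_force: [-3.2, 15.1, 3.2]
grip_width: 0.273
grip_force: 20.0
```

Emit:
{"fn": "arm_command", "kwargs": {"motion": [[10, -2, 0, 0.3, 0], [10, -3, 0, 0.3, 0], [10, -3, 0, 0.3, 0], [10, -3, 0, 0.3, 0]]}}

```text
time: 18.93
position: [0.575, 0.124, 0.1193]
tool_rot: [-2.056, -2.363, -0.018]
ft_force: [-3.4, 19.6, 4.1]
grip_width: 0.277
grip_force: 20.0
```

```bash
python3 -c "
from h import *
jy()"
```

```text
t 18.93 jig x y z mm 0.2 -15.5 119.3 F [-3.4 19.6  4.1] M [ 4.32  0.87 -0.16]
```

Both stops have been felt (+19.7 and −15.5, so centre is ≈ +2). Back to the centre.

Emit:
{"fn": "arm_command", "kwargs": {"motion": [[10, 7, 0, -0.6, 0], [10, 14, 0, -1, 0], [10, 21, 0, -1.3, 0], [10, 29, 0, -1.3, 0], [10, 29, 0, -1.3, 0]]}}

```text
time: 19.35
position: [0.5727, 0.141, 0.1187]
tool_rot: [2.07, 2.362, -0.0]
ft_force: [0.6, -3.2, 2.3]
grip_width: 0.273
grip_force: 20.0
```

Run:
```python
from h import *
jy()
s,d=get_image('scene');s=s[:,:,::-1]
cv2.imwrite('pics/s7.png',cv2.resize(s[190:290,280:380],None,fx=6,fy=6,interpolation=cv2.INTER_CUBIC))
```

```text
t 19.35 jig x y z mm 0.2 1.7 118.7 F [ 0.6 -3.2  2.3] M [-0.63 -0.02 -0.01]
```

View pics/s7.png

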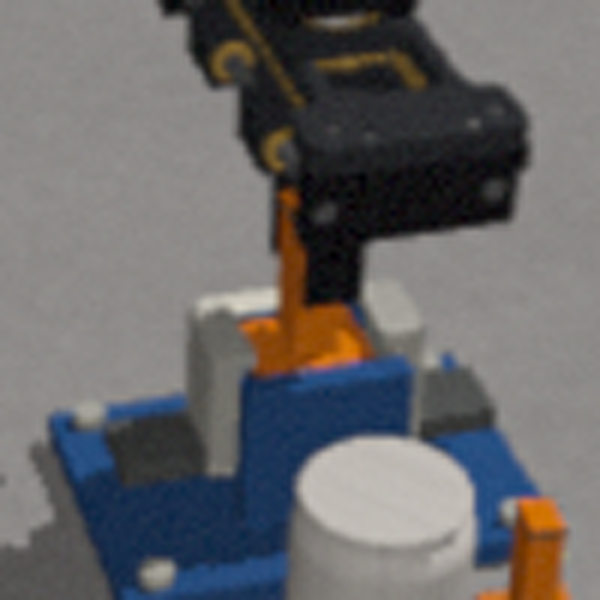

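Both keepers are back: left outer edge 200→188 and right 413→423 in the crop, with the block upright. Firm up the grip and lift.

Emit:
{"fn": "arm_command", "kwargs": {"motion": [[10, 0, 0, 0, 0], [10, 0, 0, 0, 0], [10, 0, 0, -2, 0], [10, 0, 0, -5, 0], [10, 0, 0, -8, 0]], "newtons": 40}}

```text
time: 19.82
position: [0.5719, 0.1405, 0.1257]
tool_rot: [-2.07, -2.361, 0.002]
ft_force: [-0.1, 0.6, -2.3]
grip_width: 0.272
grip_force: 40.0
```

Emit:
{"fn": "arm_command", "kwargs": {"motion": [[10, 0, 0, -3, 0], [10, 0, 0, -6, 0], [10, 0, 0, -9, 0], [10, 0, 0, -12, 0], [10, 0, 0, -15, 0]]}}

```text
time: 20.23
position: [0.5726, 0.1406, 0.1417]
tool_rot: [2.071, 2.362, -0.0]
ft_force: [-0.4, -0.1, -3.4]
grip_width: 0.271
grip_force: 40.0
```

```bash
python3 -c "
from h import *
jy()"
```

```text
t 20.23 jig x y z mm 0.0 1.3 141.7 F [-0.4 -0.1 -3.4] M [-0.03 -0.1   0.06]
```

Emit:
{"fn": "arm_command", "kwargs": {"motion": [[10, 0, 0, -12, 0], [10, 0, 0, -26, 0], [10, 0, 0, -40, 0], [10, 0, 0, -54, 0], [10, 0, 0, -64, 0]]}}

```text
time: 20.65
position: [0.5734, 0.1411, 0.2083]
tool_rot: [2.07, 2.361, 0.004]
ft_force: [-0.9, -0.1, -3.5]
grip_width: 0.271
grip_force: 40.0
```

Emit:
{"fn": "arm_command", "kwargs": {"motion": [[10, 0, 0, -6, 0], [10, 0, 0, -6, 0], [10, 0, 0, -6, 0], [10, 0, 0, -6, 0], [10, 0, 0, -6, 0]]}}

```text
time: 21.07
position: [0.572, 0.1404, 0.2105]
tool_rot: [-2.071, -2.361, 0.002]
ft_force: [-0.0, -0.6, -3.8]
grip_width: 0.277
grip_force: 40.0
```

Run:
```python
from h import *
jy();s=get_state();print(s["grip_force"],s["qd"].round(3))
im,d=get_image("scene");h=cv2.cvtColor(im,cv2.COLOR_RGB2HSV)
v,u=np.mgrid[0:480,0:640];P=ray_pts("scene",np.c_[u.ravel(),v.ravel()],d.ravel()).reshape(480,640,3)
m=(h[:,:,0]>5)&(h[:,:,0]<17)&(h[:,:,1]>150)&(np.hypot(P[:,:,0]-.573,P[:,:,1]-.139)<.06)
q=P[m];print(len(q),"z range",np.percentile(q[:,2],[0,2,50,98,100]).round(4))
y=.1305
for lo in np.arange(.08,.24,.012):
    k=q[(q[:,2]>=lo)&(q[:,2]<lo+.012)]
    if len(k)>3:
        jyv=(-(k[:,0]-.5727)*np.sin(y)+(k[:,1]-.1393)*np.cos(y))*1e3;print(round(lo,3),len(k),"y mid",np.percentile(jyv,[3,97]).round(1),np.percentile(jyv,[3,97]).mean().round(1))
```

```text
t 21.07 jig x y z mm -0.5 1.2 210.5 F [-0.  -0.6 -3.8] M [-0.06 -0.15  0.  ]
39.99992365948856 [-0.001  0.002  0.    -0.004 -0.     0.001 -0.001]
576 z range [0.1055 0.1098 0.1614 0.221  0.3692]
0.104 40 y mid [-10.6   9.3] -0.7
0.116 75 y mid [-10.5   7.9] -1.3
0.128 49 y mid [-7.7  5.6] -1.1
0.14 41 y mid [-7.7  6. ] -0.9
0.152 175 y mid [-21.6  19.8] -0.9
0.164 55 y mid [-10.4   8.8] -0.8
0.176 51 y mid [-9.1  7.8] -0.7
0.188 31 y mid [-9.5 -2.5] -6.0
0.2 29 y mid [-9.9 -7.7] -8.8
0.212 28 y mid [-9.6 -5.5] -7.6
```

The block is upright (mid-line constant over its height), with its foot at ≈ 0.105 m, about 23 mm above the keepers, and still. Handing in.

```bash
python3 -c "
from bench import *
print(close_job())"
```

```text
the job is handed in; nothing more can be done
None
```

I've handed the job in, but no verdict came back: by my measurements the lens was held on the dot for over a second, the thermometer is back on its mat screen up and released, both keepers are pushed back to their stops, and the block is held upright and still about 23 mm above the keepers.

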